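# Lock the van tray with the ball-lock pin

### The arm

A 7-joint arm with a two-finger parallel gripper is mounted at the origin on the work surface. World frame = base frame: x ahead of the robot, y to its left, z up, the work surface at z = 0. Lengths are in mm, angles in degrees, forces in N, time in s.
With the tool pointing down it reaches from about 350 to 900 mm from the base axis. Payload 19.9 kg.
Tool frame: the origin (TCP) lies on the centre line of the jaws, within the pads' length; the fingertips stand 25 mm ahead of it and the grasp point (between the pads) lies 6 mm ahead of it; z points along the fingers, y is the direction in which the jaws open and shut (so a half turn about z gives the same grasp; the last joint's range is limited). The gripper opens to 85 mm and grips with 20 to 120 N. Pads are 22 mm wide; open, the fingers measure 114 mm over their backs; the gripper's body (76 mm by 85 mm) begins 54 mm behind the grasp point. The pads swing forward as they close: fully open they stand 13 mm farther back than shut.
Start: joints at [-76.748, 23.915, -0.59, 92.452, 0.269, 63.638, -3.037], TCP at [168.383, 601.873, 256.26] pointing down, gripper open.
Joint ranges: [-161.28, 161.28], [-22.2, 115.67], [-73.04, 71.86], [3.21, 147.25], [-68.34, 248.33], [10.77, 114.83], [-161.83, 161.83]. Speed limits (degrees/s): [108.29, 108.29, 136.94, 136.94, 172.46, 172.46, 172.46].

### API

Orientations are given as [roll, pitch, yaw] about the fixed x, y, z axes, in that order (R = Rz(yaw) Ry(pitch) Rx(roll)).
In Python, from workcell import get_obs, imaging, workorder, recognise, trace, mark_of gives the robot as it stands.
- The arm moves only by the tool apply_moves, never from a script. Its argument "moves" is a list that holds one entry, the list of rows, each a list of 7 numbers: the shift along the tool's x, y, z normalised to -1 to 1, where 1 is 0.25 m, then the turn, a rotation vector about the tool's x, y, z normalised to -1 to 1, where 1 is 180 degrees, then the closure in counts, from 0 (fully open) to 255 (shut). A call has exactly 5 rows; each row is the pose to reach, as a shift and turn from the pose commanded when the call began, along the tool's axes at that moment, turning the shorter way round; what a row does not reach only later rows make up. A row lasts 1/8 s, in which the tool goes at most 62.5 mm and 10.7 degrees, less where a joint would pass 70% of its speed; a pose out of reach is approached as far as the arm can. A call with a number of a shift or a turn outside -1 to 1 is refused whole. A call with a gripper value outside its range is refused whole. The fingers move at their own pace and stop on an object; "newtons" is the grip in N (left out, the last holds). Time passes only in rows, so rows that repeat a pose let the fingers close, or fill a call up. It gives the time, the measured TCP pose, the force and the opening at its end, in the units of the state.
- get_obs(): the state, without advancing time (a new reading comes with each control period).
- imaging.grab_frame(name): name is "side" or "top"; returns a dict with "color" (384x512x3 uint8, red, green, blue), "z_map" (384x512 float32, mm along the optical axis (not along the pixel's ray), 0 where there is no reading), "fx", "fy", "cx", "cy" (pixels), "dist" ([k1, k2, p1, p2, k3] as OpenCV has them; the pictures are not rectified), "pose" (4x4, takes a point from camera to world coordinates). Camera axes: x right, y up, looking along -z (the intrinsics and any distortion apply to the point x, -y, -z); pixel columns grow to the right and rows downward; lengths in mm; the calibration is good to about 2 mm. A picture is of the moment at which its call begins.
- workorder.hand_in(): hands the job in, once; it reports no verdict.
Trained networks look in the newest picture that a camera, given by its name, has taken for a name from the list of things; names that differ only in an ending like _2 or _b are one class to them, and where a whole thing is asked for, a point or a joint stands for the part that bears it (a point fixed in the world has none). Each returns a list of dicts, best first, with "p" (0 to 1); they miss things now and then, are a little off and sometimes report something else, mostly with a low value. They report only what shows in the picture. A call takes as long as a camera call. They do not tell look-alikes from the thing itself.
- recognise(name, camera): "point" ([x, y, z] in mm, in world coordinates, good to about 4 mm: the middle of the surface that is visible of it).
- trace(name, camera): "pixels" (384x512 bool, what is visible of it).
- mark_of(name, camera): "point" ([x, y, z] in mm, in world coordinates, good to about 4 mm: a listed point, or the origin of a listed thing).
The state is a dict: "time_s": time; "joint_pos": joint angles; "joint_velocities": joint speeds; "joint_efforts": joint torques, N m; "ee_pos": TCP position; "tcp_rot": TCP orientation; "force": force on the tool from outside, world axes, zero at the start; "torque": the same for the moment, N m; "width": opening from 0.0 (shut) to 1.0 (fully open).
Only numpy, scipy, OpenCV 4.12 (cv2) and the standard library are available. Lean on these libraries where they do the work, as an engineer would, in place of code of your own. Each camera call takes 0.05 s, during which the arm holds its last target.

### The job

Push the half-open tool tray back in until its pin hole lines up with the hidden hole in the rail beneath, then take the ball-lock pin from its blue holder with its red button held in, put it down through both holes until its collar sits fully home on the tray's flange, and let go so that the button springs out and the pin locks. Feel for the lower hole by sliding the tray with the pin's tip resting lightly on the rail: never press or force the pin harder than about 40 N. Leave the tools lying in the tray and everything else where it is.

Things in the scene. Friction and masses are not known exactly. Their poses are not given: they have to be found in the camera images.
- base: fixed slide-out unit: base plate 360 x 340 mm with two runners, a rear panel 75 mm high and, along its right (-y) edge, an upright web that carries a steel rail. Origin: centre of its underside, on the work surface; +x is the way the tray is pushed in, +z up. It does not move; it stands turned a little, differently each time
- rail_start (a point): point on the top face of the steel rail (50 mm wide, 8 mm thick, top 63 mm above the work surface) under the tray's flange. The rail's only hole (13.5 mm, right through) lies on this line along the unit's x, 5 to 29 mm farther in (+x) than this point: where exactly is hidden by the flange and must be felt with the pin. Axes as base
- tray: tray that slides on its runners along the unit's x, stays where it is left; friction about 3 N. Grey steel, 260 mm long (x), 300 mm wide, rim 72 mm above the work surface; it starts pulled out towards the robot, 38 to 102 mm short of where the two holes meet, and can be pushed in at least 10 mm past there. Axes as base
- tray_hole (a point): on the tray: centre of its pin hole at the flange's top face (ring of yellow dots). Hole 13.5 mm with 1.5 mm chamfer; flange 50 mm wide, 6 mm thick, along the tray's right (-y) side, level with the rim, top 72 mm above the work surface, 3 mm gap between it and the rail. The hole moves with the tray along the line of rail_start. Axes as base
- tray_front (a point): on the tray: middle of the front wall's outer face, at the rim (72 mm above the work surface). The wall is upright, 4 mm thick, 300 mm wide, from 20 to 72 mm above the work surface; it can be pushed from the robot's side. The tray is 260 mm long, 300 mm wide. Axes as base
- tray_floor (a point): centre of the tray's floor inside, 20 mm above the work surface; inner space 252 x 292 mm, rim 52 mm above the floor. Axes as base
- pin: ball-lock pin, loose, upright in the holder, about 150 g. Origin: centre of the underside of its rubber collar (disc 31 mm across, 5 mm thick), z up along the pin. Above: black grip block 26 mm (x) by 24 mm (y), top 44 mm above the origin, red thumb button on its +y face. Below: coated steel shank of 12 mm. Turned up to 46 degrees either way about the vertical at the start
- pin_grip (a point): centre of the pin's grip block at the height to grip, 26 mm above the collar's underside and level with the middle of the red button. Fingers closing along the pin's y axis press the button in flush (28.5 mm wide with it out, 24 mm pressed); closing along x does not. Side loads across the fingers can pivot the pin in the grip; it is held stiffly along the closing line. Axes as pin
- pin_tip (a point): lower end of the pin's shank, 40 mm below the collar; the last 4 mm taper from 12 to 9 mm. With the button out two locking balls stand out along y (19 mm overall, 19.5 to 27.5 mm below the collar) and do not pass the 13.5 mm holes; with it in they are inside the shank. The tip touches the rail when the collar is 31 mm above the flange. Axes as pin
- button (a joint): red thumb button of the pin, m: 0 = out (balls out, locked), 0.0045 = pressed in flush (balls in). Spring, about 4 N to start and 8 N fully in
- holster: blue plastic block 64 x 64 mm, 56 mm high, fixed, that holds the pin in a 25 mm wide through hole (the pin's collar rests on its top, the balls pass freely). Origin: centre of its underside
- tape_mid (a point): bystander in the tray: yellow tape measure 72 x 40 x 66 mm, its centre
- gauge_mid (a point): bystander in the tray: orange profile gauge with black pins, 85 x 120 x 20 mm, its centre
- mallet_mid (a point): bystander in the tray: white rubber mallet with a wooden handle, 185 mm long, head 64 x 90 mm, centre of its head
- packers_mid (a point): bystander in the tray: green closed box of packers 79 x 89 x 46 mm, its centre
- float_mid (a point): bystander: grout float 110 x 240 mm with a wooden handle, 61 mm high, its centre
- tub_mid (a point): bystander: white tub with red lid, 90 mm across, 85 mm high, its centre
- tiles_mid (a point): bystander: stack of white tiles 100 x 100 x 48 mm, its centre
Things that resemble listed ones, but are neither listed nor needed, are in the scene too. What is meant by the pin is not brown, and is the larger of those in its own colour.

How it is judged:
By the outcome, as a careful person would: the job done as asked, in the order asked, and still so for the second after the job is handed in, with the robot touching nothing.
It also fails if it takes over 72 s, if anything falls off the work surface, if the arm or the gripper's body presses on something with over 40 N, if the wrist force passes 120 N, or if a joint passes its speed limit or range.

## Working session

There is one attempt and no reset: what is moved stays moved. The work goes in short steps, Python scripts to look and compute and a tool call to move; the robot and the scene stay as the last step left them, time stands still between calls to the robot, and variables do not carry over. Pictures are saved under pics/ and viewed, and the job is handed in when it is done.

Besides the shell and the picture viewer there is one more tool, called after "Emit:" by a JSON object that holds its "op" and its "data", one argument or row to a line. apply_moves: Moves the arm, as the interface text tells. Its arguments: {"type":"object","properties":{"moves":{"type":"array","items":{"type":"array","items":{"type":"array","items":{"type":"number"}}}},"newtons":{"type":"number"}},"required":["moves"]}

```bash
ls; mkdir -p pics; cat > h.py <<'E'
import numpy as np, cv2
from scipy.spatial.transform import Rotation as R
from workcell import get_obs, imaging, workorder, recognise, trace, mark_of
def save(fr,name,crop=None,scale=1):
    im=fr["color"][:,:,::-1]
    if crop: im=im[crop[1]:crop[3],crop[0]:crop[2]]
    im=cv2.resize(im,None,fx=scale,fy=scale,interpolation=cv2.INTER_CUBIC)
    cv2.imwrite("pics/"+name,im)
def proj(fr,P):
    T=np.linalg.inv(np.array(fr["pose"])); p=(T[:3,:3]@np.atleast_2d(P).T).T+T[:3,3]
    p=p*[1,-1,-1]
    K=np.array([[fr["fx"],0,fr["cx"]],[0,fr["fy"],fr["cy"]],[0,0,1]])
    q,_=cv2.projectPoints(p.reshape(-1,1,3).astype(float),np.zeros(3),np.zeros(3),K,np.array(fr["dist"],float))
    return q.reshape(-1,2)
def rays(fr,uv):
    K=np.array([[fr["fx"],0,fr["cx"]],[0,fr["fy"],fr["cy"]],[0,0,1]])
    n=cv2.undistortPoints(np.array(uv,float).reshape(-1,1,2),K,np.array(fr["dist"],float)).reshape(-1,2)
    d=np.c_[n[:,0],-n[:,1],-np.ones(len(n))]
    T=np.array(fr["pose"]); return T[:3,3],(T[:3,:3]@d.T).T   # depth-unit rays
def px2w_depth(fr,uv):
    o,d=rays(fr,uv); z=np.array([fr["z_map"][int(round(v)),int(round(u))] for u,v in uv])
    return o+d*z[:,None]
def px2w_h(fr,uv,h):
    o,d=rays(fr,uv); return o+d*((h-o[2])/d[:,2])[:,None]
E
python3 - <<'E'
from h import *
o=get_obs();print({k:np.round(v,2).tolist() for k,v in o.items()})
for c in("top","side"):
    f=imaging.grab_frame(c);save(f,c+"0.png",scale=1.5);print(c,np.round(f["pose"],3).tolist(),f["fx"],f["dist"])
    for n in("pin","pin_grip","pin_tip","button","holster","tray_hole","tray_front","rail_start","base","tray","tray_floor"):
        for r in mark_of(n,c)[:3]: print(n,np.round(r["point"],1),round(r["p"],2),proj(f,r["point"]).round(0).tolist())
E
```

```text
pics
{'time_s': 0.0, 'joint_pos': [-76.75, 23.95, -0.59, 92.49, 0.27, 63.64, -3.03], 'joint_velocities': [0.04, 0.05, 0.06, -0.07, -0.01, -0.06, -0.03], 'joint_efforts': [0.0, -86.45, 0.68, -43.49, 0.02, 0.01, -0.0], 'ee_pos': [168.33, 601.57, 255.67], 'tcp_rot': [-179.93, 0.01, 164.37], 'force': [-0.46, 0.12, -0.25], 'torque': [0.02, 0.0, -0.04], 'width': 1.0}
top [[0.001, 0.993, -0.114, 433.265], [-1.0, 0.003, 0.015, 31.768], [0.015, 0.114, 0.993, 1609.472], [0.0, 0.0, 0.0, 1.0]] 437.3885295510633 [-0.14216476  0.          0.          0.          0.        ]
pin [ 504.5 -250.8   58.9] 0.63 [[331.0, 219.0]]
pin [ 414.7 -265.1   38.8] 0.49 [[334.0, 244.0]]
pin [ 589.  -280.5   31.8] 0.4 [[337.0, 196.0]]
pin_grip [ 506.7 -254.    80.1] 0.56 [[333.0, 218.0]]
pin_grip [ 414.1 -264.    65.9] 0.51 [[335.0, 245.0]]
pin_grip [ 589.5 -279.9   52.9] 0.48 [[338.0, 196.0]]Traceback (most recent call last):
  File "<stdin>", line 6, in <module>
ValueError: it knows: base, float_mid, gauge_mid, holster, mallet_mid, packers_mid, pin, pin_grip, pin_tip, rail_start, tape_mid, tiles_mid, tray, tray_floor, tray_front, tray_hole, tub_mid
```

```bash
python3 - <<'E'
from h import *
for c in("top","side"):
    f=imaging.grab_frame(c);save(f,c+"0.png",scale=1.5);print(c,np.round(f["pose"],3).tolist(),f["fx"],f["dist"])
    for n in("pin","pin_grip","pin_tip","holster","tray_hole","tray_front","rail_start","base","tray","tray_floor"):
        for r in mark_of(n,c)[:3]: print(n,np.round(r["point"],1),round(r["p"],2),proj(f,r["point"]).round(0).tolist())
print(get_obs()["time_s"])
E
```

```text
top [[0.001, 0.993, -0.114, 433.265], [-1.0, 0.003, 0.015, 31.768], [0.015, 0.114, 0.993, 1609.472], [0.0, 0.0, 0.0, 1.0]] 437.3885295510633 [-0.14216476  0.          0.          0.          0.        ]
pin [552.4 124.4  73.1] 0.67 [[225.0, 205.0]]
pin [ 504.1 -253.1   58.6] 0.59 [[332.0, 219.0]]
pin [ 589.2 -280.    33.6] 0.57 [[337.0, 196.0]]
pin_grip [ 417.8 -268.9   66.6] 0.65 [[337.0, 244.0]]
pin_grip [ 591.1 -282.5   55.4] 0.46 [[339.0, 195.0]]
pin_grip [ 509.9 -258.6   82.9] 0.37 [[334.0, 217.0]]
holster [ 5.097e+02 -2.526e+02  2.000e-01] 0.79 [[329.0, 218.0]]
holster [ 505.  -250.9   61.1] 0.71 [[331.0, 219.0]]
tray_hole [591.6 -54.4  74. ] 0.62 [[276.0, 194.0]]
tray_front [554.7 124.5  73.6] 0.6 [[225.0, 205.0]]
tray_front [759.7 183.6  51.9] 0.39 [[210.0, 149.0]]
rail_start [629.3 -51.   61.7] 0.98 [[275.0, 184.0]]
rail_start [631.3  45.5  29.5] 0.18 [[248.0, 185.0]]
base [693.   90.5   1.9] 0.45 [[236.0, 169.0]]
base [ 508.3 -253.4    2.7] 0.37 [[329.0, 219.0]]
tray [688.3  88.7   0.8] 0.7 [[236.0, 170.0]]
tray [684.2 126.   19.4] 0.28 [[226.0, 171.0]]
tray_floor [684.5 12
[... 369 characters left out ...]
2.0, 271.0]]
pin_grip [ 414.6 -266.6   67.7] 0.62 [[276.0, 303.0]]
pin_grip [ 587.  -276.6   53.1] 0.53 [[322.0, 267.0]]
pin_grip [ 504.4 -256.7   86. ] 0.47 [[297.0, 274.0]]
pin_tip [ 593.8 -278.1    4.7] 0.64 [[322.0, 276.0]]
pin_tip [ 414.9 -261.7   -4. ] 0.52 [[273.0, 316.0]]
holster [ 505.5 -255.    -1.9] 0.8 [[294.0, 292.0]]
tray_hole [593.9 -46.6  74.9] 0.85 [[261.0, 213.0]]
tray_front [556.6 125.4  70.6] 0.79 [[210.0, 190.0]]
rail_start [623.4 -50.6  62.9] 0.61 [[269.0, 211.0]]
base [ 506.6 -254.2    4.4] 0.55 [[294.0, 290.0]]
tray [686.4  92.9  -2. ] 0.81 [[248.0, 190.0]]
tray_floor [689.6 123.6  20. ] 0.91 [[242.0, 180.0]]
tray_floor [ 510.2 -253.3   55.2] 0.15 [[296.0, 279.0]]
1.3
```

View pics/top0.png

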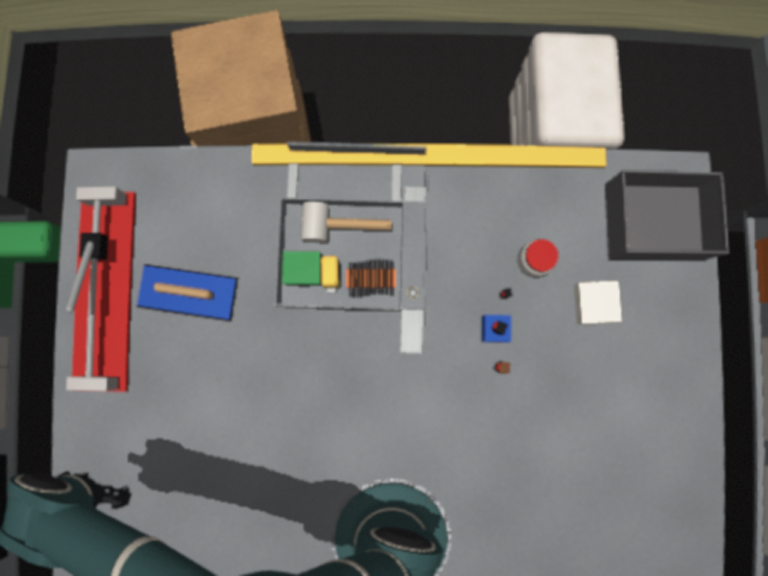

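View pics/side0.png

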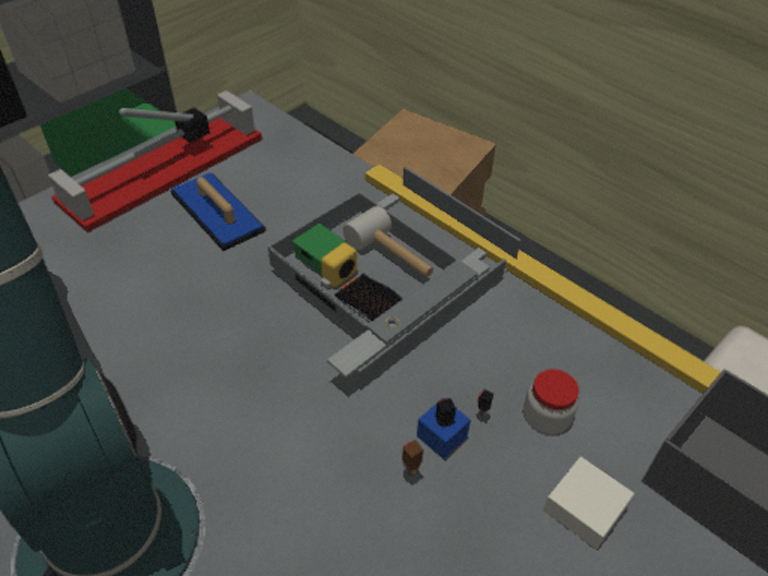

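```bash
python3 - <<'E'
from h import *
import pickle
F={c:imaging.grab_frame(c) for c in("top","side")}
pickle.dump(F,open("f0.pkl","wb"))
save(F["top"],"ct.png",(300,180,364,260),8)
save(F["side"],"cs.png",(255,245,345,330),8)
save(F["top"],"tt.png",(180,100,290,240),4.2)
save(F["side"],"ts.png",(170,120,340,260),4.2)
f=F["top"]
# rail/flange point heights
def cloud(f):
    v,u=np.mgrid[0:384,0:512]; uv=np.c_[u.ravel(),v.ravel()].astype(float)
    o,d=rays(f,uv); z=f["z_map"].ravel(); P=o+d*z[:,None]; P[z==0]=np.nan; return P.reshape(384,512,3)
for c in F:
    P=cloud(F[c]); 
    # tray+flange top pts 68..76
    m=(abs(P[:,:,2]-72)<4)&(P[:,:,0]>520)&(P[:,:,0]<900)&(P[:,:,1]>-90)&(P[:,:,1]<-20)
    q=P[m]; print(c,"flange",m.sum(),q.min(0).round(1),q.max(0).round(1),np.median(q[:,2]))
    rect=cv2.minAreaRect(q[:,:2].astype(np.float32)); print(rect)
    m=(abs(P[:,:,2]-62)<4)&(P[:,:,0]>400)&(P[:,:,0]<585)&(P[:,:,1]>-100)&(P[:,:,1]<0)
    q=P[m]; print("rail",m.sum(),np.median(q[:,2])); print(cv2.minAreaRect(q[:,:2].astype(np.float32)))
    m=(abs(P[:,:,2]-56)<4)&(P[:,:,0]>450)&(P[:,:,0]<560)&(P[:,:,1]>-310)&(P[:,:,1]<-200)
    q=P[m]; print("holster",m.sum(),cv2.minAreaRect(q[:,:2].astype(np.float32)))
    m=(P[:,:,2]>85)&(P[:,:,0]>450)&(P[:,:,0]<560)&(P[:,:,1]>-310)&(P[:,:,1]<-200)
    q=P[m]; print("pin top",m.sum(),q.mean(0),cv2.minAreaRect(q[:,:2].astype(np.float32)))
E
```

```text
top flange 843 [522.3 -80.6  68. ] [840.4 -22.1  76. ] 72.25265316382365
((681.2806396484375, -50.71123123168945), (57.879722595214844, 318.0676574707031), 89.63417053222656)
rail 328 62.94676595076362
((515.618896484375, -47.559993743896484), (134.40599060058594, 64.2918930053711), 0.006681822240352631)
holster 189 ((505.3386535644531, -253.5686798095703), (64.63787078857422, 61.81383514404297), 0.0989527478814125)
pin top 56 [ 506.01731958 -251.02255858   99.07138212] ((505.96282958984375, -250.76341247558594), (25.08296012878418, 25.714595794677734), 65.07598114013672)
side flange 1159 [522.8 -82.7  68. ] [838.8 -20.2  76. ] 72.31394268267559
((680.8297119140625, -51.39312744140625), (62.24676513671875, 316.0096130371094), 89.93499755859375)
rail 543 62.87658094697417
((512.2401123046875, -40.72941207885742), (129.92056274414062, 73.49375915527344), 2.0749197006225586)
holster 334 ((508.0582580566406, -254.0990753173828), (65.67340087890625, 65.57563018798828), 88.79569244384766)
pin top 123 [ 505.3685506  -254.46320606   97.47130388] ((508.4682922363281, -252.20858764648438), (28.682613372802734, 27.745651245117188), 70.8368911743164)
```

View pics/ct.png

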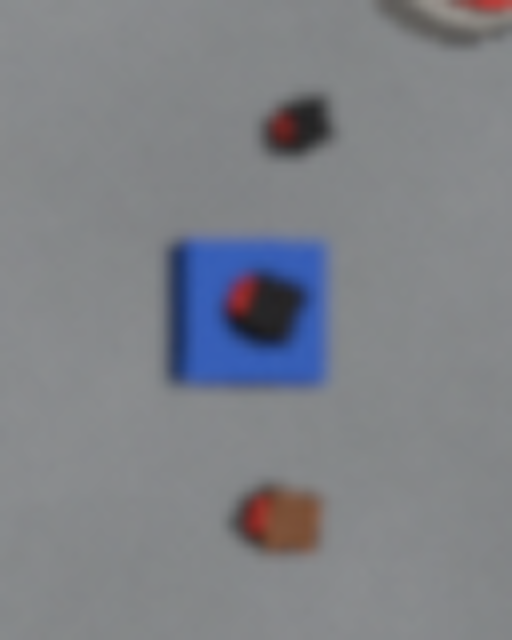

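View pics/cs.png

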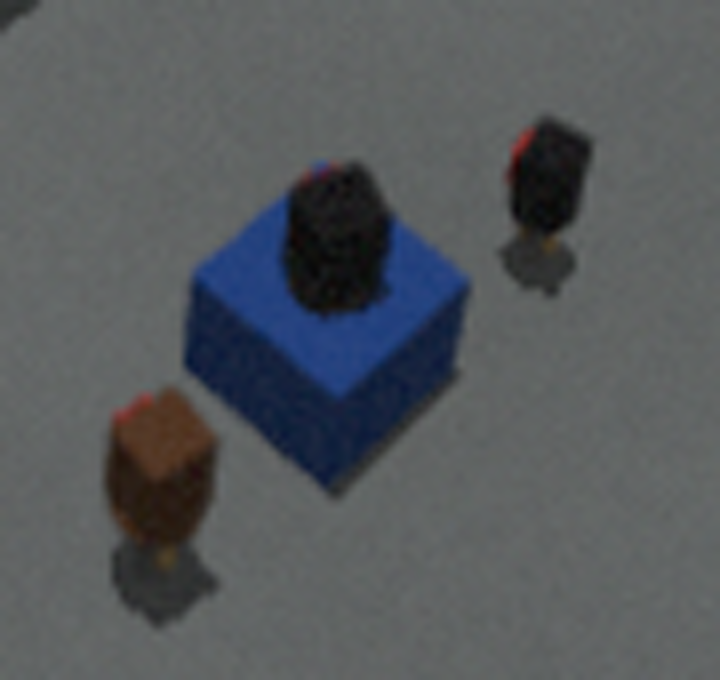

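View pics/tt.png

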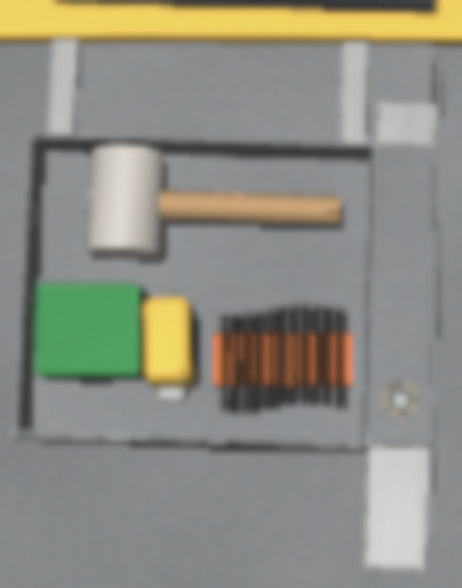

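View pics/ts.png

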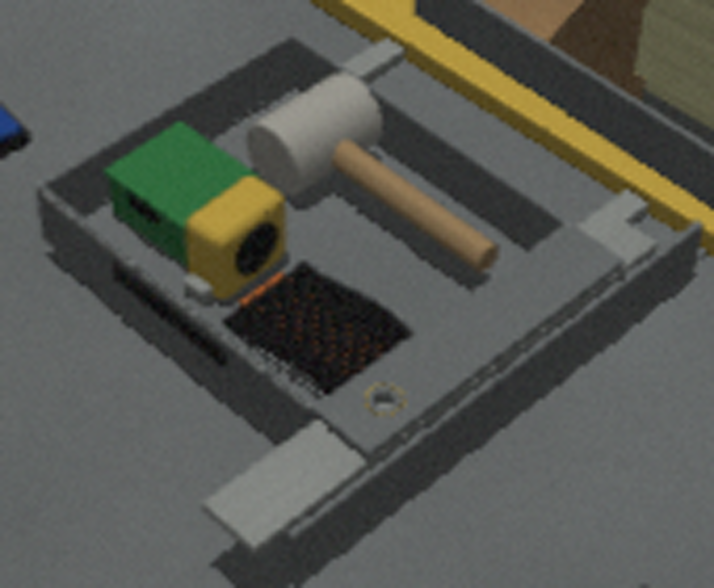

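```bash
python3 - <<'E'
from h import *
import pickle
F=pickle.load(open("f0.pkl","rb"))
for c in F:
    f=F[c];im=f["color"].astype(float)
    u0,v0=proj(f,[592.7,-50.5,72])[0].round().astype(int)
    sat=im[:,:,:2].mean(2)-im[:,:,2]
    w=sat[v0-8:v0+9,u0-8:u0+9]; b=np.median(w); w=np.clip(w-b-8,0,None)
    vv,uu=np.mgrid[v0-8:v0+9,u0-8:u0+9]
    uc,vc=(w*uu).sum()/w.sum(),(w*vv).sum()/w.sum()
    print(c,"ring",(uc,vc),px2w_h(f,[(uc,vc)],72).round(1),"spread",np.sqrt((w*(uu-uc)**2).sum()/w.sum()))
    # rectified ortho views at h=63 and 72 (1mm/px)
    for h in (63,72):
        X,Y=np.meshgrid(np.arange(480,900,1.0),np.arange(320,-120,-1.0),indexing="ij")
        P=np.c_[X.ravel(),Y.ravel(),np.full(X.size,h)]
        uv=proj(f,P).reshape(X.shape+(2,)).astype(np.float32)
        o=cv2.remap(f["color"],uv[:,:,0],uv[:,:,1],cv2.INTER_CUBIC)[::-1,:,::-1]
        cv2.imwrite(f"pics/or_{c}_{h}.png",cv2.resize(o,None,fx=1.4,fy=1.4)); np.save(f"or_{c}_{h}.npy",o)
E
```

```text
top ring (np.float64(274.3206239168111), np.float64(194.89601386481803)) [[589.6 -48.2  72. ]] spread 2.5184534109246846
side ring (np.float64(260.9337899543379), np.float64(214.35730593607306)) [[593.2 -48.   72. ]] spread 3.4029532931996247
```

View pics/or_top_72.png

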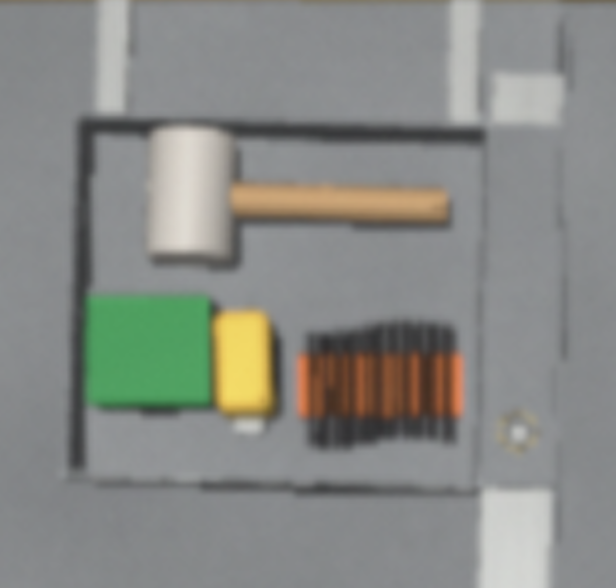

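View pics/or_side_72.png

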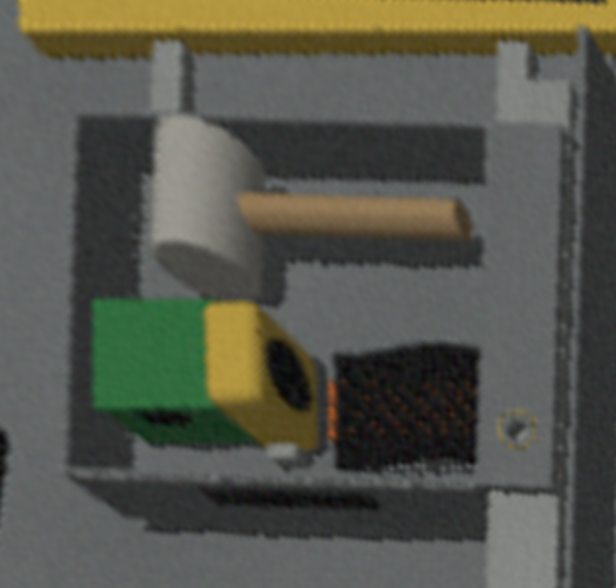

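```bash
cat > fitpin.py <<'E'
from h import *
import pickle
from scipy.optimize import minimize
F=pickle.load(open("f0.pkl","rb"))
S=4
def box(x0,x1,y0,y1,z0,z1): return np.array([[x,y,z] for x in(x0,x1) for y in(y0,y1) for z in(z0,z1)],float)
def hull(f,P,org,shape):
    uv=(proj(f,P)-org+0.5)*S
    m=np.zeros(shape,np.uint8); cv2.fillConvexPoly(m,cv2.convexHull(np.round(uv*16).astype(np.int32)),1,shift=4); return m
t=np.linspace(0,2*np.pi,24)
col=np.array([[15.5*np.cos(a),15.5*np.sin(a),z] for a in t for z in(56,61)])
def model(f,x,y,yaw,c0,n):
    r=R.from_euler('z',yaw,degrees=True).as_matrix(); T=lambda P:P@r.T+[x,y,0]
    sh=(n*S,n*S)
    blk=hull(f,T(box(-13,13,-12,12,61,100)),c0,sh)|hull(f,T(col),c0,sh)
    by=np.array([[6.5*np.cos(a),yy,82+6.5*np.sin(a)] for a in t for yy in(12,16.5)])
    b=hull(f,T(by),c0,sh)
    camo=np.array(f["pose"])[:3,3]; bd=r@[0,1,0]; vis=(camo-np.array([x,y,82]))@bd
    if True: b=b&(1-hull(f,T(box(-13,13,-12,12,61,100)),c0,sh)) if vis<300 else b
    d=lambda m:cv2.resize(m.astype(np.float32),(n,n),interpolation=cv2.INTER_AREA)
    return d(blk&(1-b)),d(b)
cs={"top":(331,219),"side":(296,276)}
D={}
for c in F:
    n=22;c0=np.array(cs[c])-11; im=F[c]["color"][c0[1]:c0[1]+n,c0[0]:c0[0]+n].astype(float)
    r,g,b=im[...,0],im[...,1],im[...,2]
    sub=im[9:13,9:13]
    blue=np.array([np.median(im[4:8,5:17].reshape(-1,3),0)])[0]
    D[c]=(c0,n,im)
def render_cost(p):
    x,y,yaw=p[:3];tot=0
    for i,c in enumerate(F):
        c0,n,im=D[c]; dx,dy=(0,0)
        k,rd=model(F[c],x+p[3+2*i],y+p[4+2*i],yaw,c0,n)
        # linear regression of image on masks within 9px radius & blue-ish area
        vv,uu=np.mgrid[0:n,0:n]; w=((vv-10)**2+(uu-11)**2)<64
        A=np.c_[k[w],rd[w],1-k[w]-rd[w]]; 
        X=im[w]; blueish=np.ones(len(X),bool)
        sol,_,_,_=np.linalg.lstsq(A,X,rcond=None); tot+=((A@sol-X)**2).mean()
    return tot+ 5*(np.array(p[3:])**2).sum()
best=[]
for yaw in range(-46,47,4):
    res=minimize(render_cost,[506,-252,yaw,0,0,0,0],method="Nelder-Mead",options=dict(initial_simplex=np.array([[506,-252,yaw,0,0,0,0]]+[[506+4*(i==0),-252+4*(i==1),yaw+4*(i==2)]+[1.0*(i==j) for j in range(3,7)] for i in range(7)]),maxiter=250))
    best.append((res.fun,res.x.round(1).tolist()))
for b in sorted(best)[:6]: print(b)
E
python3 fitpin.py
```

```text
(np.float64(281.86625221268713), [507.7, -253.1, -32.4, 0.2, -0.4, 0.5, 0.1])
(np.float64(284.78639043539647), [507.8, -253.0, -35.4, 0.2, -0.3, 0.4, -0.2])
(np.float64(287.0642147664526), [507.4, -253.5, -28.2, 0.2, -0.0, 0.4, -0.0])
(np.float64(294.1715404851541), [507.6, -253.8, -26.2, 0.2, 0.3, 0.4, -0.3])
(np.float64(296.3254513759422), [507.6, -254.1, -22.6, -0.1, 0.6, 0.4, -0.3])
(np.float64(299.7025559396876), [507.3, -253.4, -40.0, 0.1, -0.4, 0.2, -0.1])
```

```bash
cat > mv.py <<'E'
import sys
from h import *
# usage: mv.py  x y z yaw   -> row from current measured pose (or C x y z r p yaw given via --c)
def row(C,T):
    Rc=R.from_euler('xyz',C[3:],degrees=True);Rt=R.from_euler('xyz',T[3:],degrees=True)
    s=Rc.inv().apply(np.array(T[:3])-np.array(C[:3]))/250
    w=(Rc.inv()*Rt).as_rotvec(degrees=True)/180
    return np.r_[s,w].round(4).tolist()
if __name__=="__main__":
    a=[float(v) for v in sys.argv[1:]]
    if len(a)==8: C=[a[0],a[1],a[2],180,0,a[3]];T=[a[4],a[5],a[6],180,0,a[7]]
    else:
        o=get_obs();C=list(o["ee_pos"])+[180,0,o["tcp_rot"][2]];T=[a[0],a[1],a[2],180,0,a[3]]
        print("meas",np.round(C,1),np.round(o["tcp_rot"],2))
    print(row(C,T))
E
python3 mv.py 168.4 601.9 256.3 164.4 350 360 200 178; python3 mv.py 168.4 601.9 256.3 164.4 168.4 601.9 256.3 178.2
```

```text
[-0.9598, -0.7366, 0.2252, 0.0, 0.0, -0.0756]
[0.0, 0.0, 0.0, -0.0, 0.0, -0.0767]
```

Emit:
{"op": "apply_moves", "data": {
  "moves": [
    [[-0.96,-0.737,0.22,0,0,-0.0767,255],[-0.96,-0.737,0.22,0,0,-0.0767,255],[-0.96,-0.737,0.22,0,0,-0.0767,255],[-0.96,-0.737,0.22,0,0,-0.0767,255],[-0.96,-0.737,0.22,0,0,-0.0767,255]]
  ],
  "newtons": 50
}}

```text
time_s: 2.02
ee_pos: [351.0, 357.9, 201.2]
tcp_rot: [180.0, 0.0, 178.1]
force: [0.5, 0.8, 0.2]
width: 0.001
```

```bash
python3 mv.py 520 126 70 178.2;
```

```text
meas [351.  357.9 201.2 180.    0.  178.1] [1.7998e+02 2.0000e-02 1.7815e+02]
[-0.7057, -0.9054, 0.5249, 0.0, 0.0, -0.0003]
```

Emit:
{"op": "apply_moves", "data": {
  "moves": [
    [[-0.35,-0.45,0.2,0,0,0,255],[-0.686,-0.905,0.4,0,0,0,255],[-0.686,-0.905,0.524,0,0,0,255],[-0.686,-0.905,0.524,0,0,0,255],[-0.686,-0.905,0.524,0,0,0,255]]
  ]
}}

```text
time_s: 2.65
ee_pos: [514.6, 127.6, 70.1]
tcp_rot: [180.0, 0.0, 178.2]
force: [1.3, 0.4, 0.6]
width: -0.004
```

```bash
python3 - <<'E'
from h import *
f=imaging.grab_frame("side");save(f,"push1.png",(150,80,350,280),3)
o=get_obs();print(o["ee_pos"],o["force"])
E
```

```text
[516.58340239 119.96424321  66.96105256] [ -2.43821801 -11.80077202  -3.49417518]
```

View pics/push1.png

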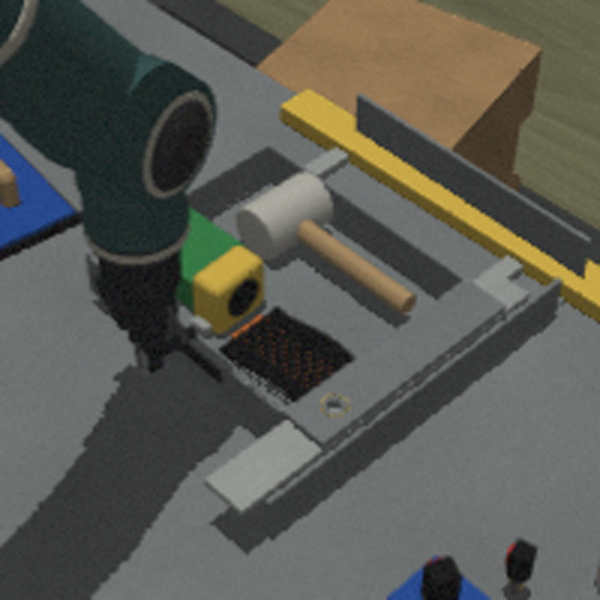

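Emit:
{"op": "apply_moves", "data": {
  "moves": [
    [[-0.08,0,0,0,0,0,255],[-0.11,0,0,0,0,0,255],[-0.14,0,0,0,0,0,255],[-0.17,0,0,0,0,0,255],[-0.2,0,0,0,0,0,255]]
  ]
}}

```text
time_s: 3.32
ee_pos: [563.5, 127.7, 70.8]
tcp_rot: [180.0, -0.0, 178.2]
force: [-3.9, 1.0, -1.3]
width: 0.001
```

```bash
cat > ring.py <<'E'
from h import *
import pickle,sys
F={c:imaging.grab_frame(c) for c in("top","side")}
pickle.dump(F,open("f1.pkl","wb"))
g=np.array([float(v) for v in sys.argv[1:3]]+[72])
for c in F:
    f=F[c];im=f["color"].astype(float)
    u0,v0=proj(f,g)[0].round().astype(int)
    sat=im[:,:,:2].mean(2)-im[:,:,2]
    w=sat[v0-9:v0+10,u0-9:u0+10]; w=np.clip(w-np.median(w)-8,0,None)
    vv,uu=np.mgrid[v0-9:v0+10,u0-9:u0+10]
    uc,vc=(w*uu).sum()/w.sum(),(w*vv).sum()/w.sum()
    print(c,"ring",(round(uc,1),round(vc,1)),px2w_h(f,[(uc,vc)],72).round(1))
    save(f,"ring_%s_%s.png"%(c,sys.argv[3]),(u0-40,v0-40,u0+40,v0+40),6)
    for n in ("tray_hole","rail_start","tray_front"): print([(n,np.round(r["point"],1).tolist(),round(r["p"],2)) for r in mark_of(n,c)[:2]])
o=get_obs();print(o["time_s"],o["ee_pos"],o["force"])
E
python3 ring.py 605 -50 a
```

```text
top ring (np.float64(276.1), np.float64(189.1)) [[610.2 -54.6  72. ]]
[('tray_hole', [607.5, -49.8, 72.4], 0.6)]
[('rail_start', [626.4, -53.4, 60.3], 0.75)]
[]
side ring (np.float64(265.5), np.float64(211.2)) [[611.1 -49.2  72. ]]
[('tray_hole', [613.6, -51.0, 73.2], 0.74)]
[('rail_start', [625.5, -49.3, 65.7], 0.6)]
[('tray_front', [505.8, -254.8, 86.5], 0.71), ('tray_front', [675.4, -361.8, 44.3], 0.62)]
3.725 [563.45341087 127.43169436  70.92833917] [-0.00469497  0.68828597 -0.37770538]
```

View pics/ring_side_a.png

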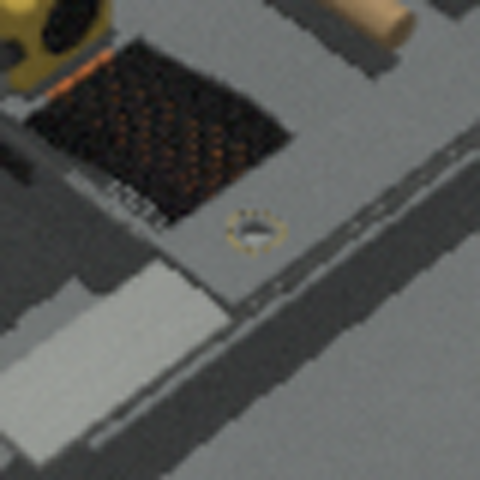

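Emit:
{"op": "apply_moves", "data": {
  "moves": [
    [[-0.02,0,0,0,0,0,255],[-0.04,0,0,0,0,0,255],[-0.056,0,0,0,0,0,255],[-0.062,0,0,0,0,0,255],[-0.062,0,0,0,0,0,255]]
  ]
}}

```text
time_s: 4.35
ee_pos: [579.3, 126.8, 70.8]
tcp_rot: [-180.0, 0.0, 178.2]
force: [-0.6, -0.4, -0.3]
width: 0.003
```

```bash
python3 ring.py 626 -50 b
```

```text
top ring (np.float64(274.8), np.float64(183.9)) [[628.9 -50.1  72. ]]
[('tray_hole', [625.0, -52.8, 71.7], 0.89), ('tray_hole', [684.9, 215.9, 39.2], 0.69)]
[('rail_start', [628.9, -53.5, 62.4], 0.8)]
[]
side ring (np.float64(268.7), np.float64(207.9)) [[626.7 -46.9  72. ]]
[]
[('rail_start', [623.8, -48.7, 63.1], 0.82), ('rail_start', [630.1, -50.1, 74.8], 0.52)]
[('tray_front', [590.8, 125.4, 72.0], 0.74)]
4.75 [578.99796746 126.83741044  70.85349719] [ 0.25897421 -0.89261816  0.55059851]
```

View pics/ring_side_b.png

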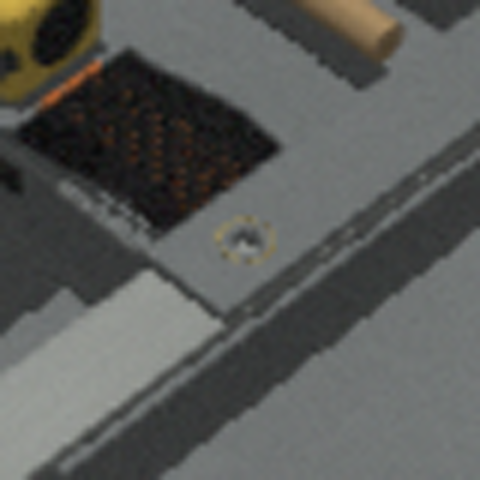

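View pics/ring_top_b.png

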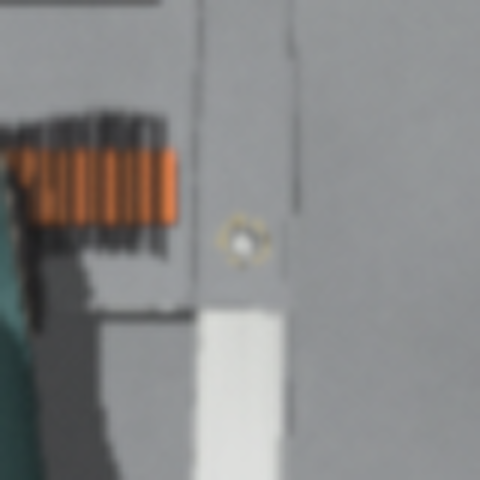

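```bash
cat > ringfit.py <<'E'
from h import *
import pickle,sys
F=pickle.load(open(sys.argv[1],"rb")); gx,gy=float(sys.argv[2]),float(sys.argv[3])
for c in F:
    f=F[c];im=f["color"].astype(np.float32); sat=im[:,:,:2].mean(2)-im[:,:,2]
    X,Y=np.meshgrid(np.arange(gx-25,gx+25.1,.5),np.arange(gy-25,gy+25.1,.5),indexing="ij")
    uv=proj(f,np.c_[X.ravel(),Y.ravel(),np.full(X.size,72)]).reshape(X.shape+(2,)).astype(np.float32)
    o=cv2.remap(sat,uv[:,:,0],uv[:,:,1],cv2.INTER_LINEAR)
    o=np.clip(o-np.median(o),0,40)
    best=[]
    for r in (9,10,11,12,13):
        k=np.zeros((61,61),np.float32);d=np.hypot(*np.mgrid[-30:31,-30:31])*.5
        k=np.exp(-((d-r)/2)**2);k-=k.mean();k/=np.linalg.norm(k);k=k.astype(np.float32)
        m=cv2.filter2D(o,-1,k); m[:24]=m[-24:]=0;m[:,:24]=m[:,-24:]=0
        i=np.unravel_index(m.argmax(),m.shape); best.append((round(float(m.max()),1),r,X[i],Y[i]))
    print(c,max(best))
E
python3 ringfit.py f0.pkl 592 -49; python3 ringfit.py f1.pkl 627 -50
python3 mv.py 579 126.8 70.8 178.2 540 126 240 150;  python3 mv.py 540 126 240 150 507.5 -253 200 148; python3 mv.py 540 126 240 150 507.5 -253 100 148
```

```text
top (216.9, 12, np.float64(591.5), np.float64(-49.5))
side (429.5, 13, np.float64(593.0), np.float64(-49.0))
top (236.1, 13, np.float64(625.5), np.float64(-52.0))
side (443.8, 13, np.float64(626.5), np.float64(-50.5))
[0.1558, -0.0081, -0.6768, -0.0, -0.0, 0.1567]
[-0.6454, -1.3779, 0.16, -0.0, -0.0, 0.0111]
[-0.6454, -1.3779, 0.56, -0.0, -0.0, 0.0111]
```

Emit:
{"op": "apply_moves", "data": {
  "moves": [
    [[0.08,0,0,0,0,0,255],[0.156,0,-0.2,0,0,0.05,255],[0.156,-0.1,-0.4,0,0,0.1,0],[0.156,-0.3,-0.6,0,0,0.156,0],[0.156,-0.55,-0.6,0,0,0.156,0]]
  ]
}}

```text
time_s: 5.38
ee_pos: [537.0, -3.4, 223.5]
tcp_rot: [179.8, 0.2, 150.1]
force: [0.1, -0.3, -0.2]
width: 0.638
```

```bash
python3 mv.py 507.5 -253 180 148
```

```text
meas [537.   -3.4 223.5 180.    0.  150.1] [179.8    0.22 150.06]
[-0.396, -0.9242, 0.1739, 0.0, -0.0, 0.0114]
```

Emit:
{"op": "apply_moves", "data": {
  "moves": [
    [[-0.1,-0.23,0.04,0,0,0.011,0],[-0.2,-0.46,0.08,0,0,0.011,0],[-0.3,-0.69,0.12,0,0,0.011,0],[-0.396,-0.91,0.17,0,0,0.011,0],[-0.396,-0.91,0.17,0,0,0.011,0]]
  ]
}}

```text
time_s: 6.0
ee_pos: [506.2, -254.7, 177.2]
tcp_rot: [-179.9, -0.0, 147.7]
force: [0.1, 0.2, -1.0]
width: 1.0
```

```bash
python3 - <<'E'
from h import *
f=imaging.grab_frame("side");save(f,"g1.png",(230,200,380,330),5)
o=get_obs();print(o["time_s"],o["ee_pos"],o["tcp_rot"],o["force"],o["width"])
E
python3 mv.py 507.5 -253 88 148
```

```text
6.05 [ 507.13572584 -252.19115339  177.36693791] [-1.79941009e+02 -2.99923932e-02  1.47888522e+02] [ 0.51964557  0.15753823 -0.35244685] 1.002035685530122
meas [ 507.1 -252.2  177.4  180.     0.   147.9] [-1.7994e+02 -3.0000e-02  1.4789e+02]
[-0.003, -0.002, 0.3575, -0.0, 0.0, -0.0006]
```

View pics/g1.png

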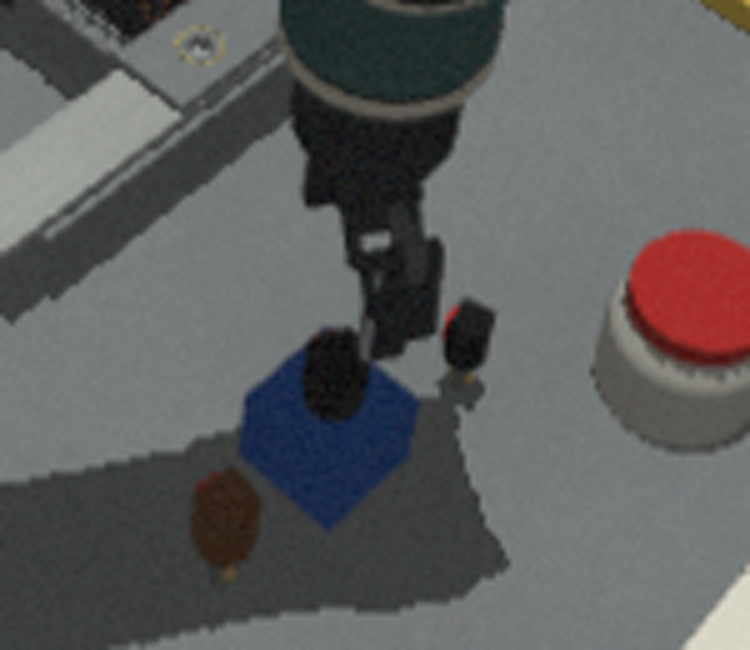

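Candidates in the side image are brown (274,307), black in the blue holder (296,279) and a smaller black one (322,271). The one in the holder is black, the larger of the two and in the named place, so that is the pin. The crop confirms it.

Emit:
{"op": "apply_moves", "data": {
  "moves": [
    [[-0.003,-0.002,0.12,0,0,0,0],[-0.003,-0.002,0.24,0,0,0,0],[-0.003,-0.002,0.32,0,0,0,0],[-0.003,-0.002,0.357,0,0,0,0],[-0.003,-0.002,0.357,0,0,0,60]]
  ]
}}

```text
time_s: 6.68
ee_pos: [508.8, -250.1, 88.6]
tcp_rot: [180.0, -0.0, 148.2]
force: [0.5, 0.0, -0.3]
width: 0.817
```

Emit:
{"op": "apply_moves", "data": {
  "moves": [
    [[0,0,0,0,0,0,140],[0,0,0,0,0,0,190],[0,0,0,0,0,0,255],[0,0,0,0,0,0,255],[0,0,0,0,0,0,255]]
  ],
  "newtons": 50
}}

```text
time_s: 7.3
ee_pos: [508.9, -251.0, 89.4]
tcp_rot: [180.0, 0.1, 148.1]
force: [-2.0, 0.2, 7.8]
width: 0.277
```

```bash
python3 - <<'E'
from h import *
f=imaging.grab_frame("side");save(f,"g2.png",(230,200,380,330),5)
o=get_obs();print(o["time_s"],o["ee_pos"],o["tcp_rot"],o["force"],o["torque"],o["width"],o["width"]*85)
E
```

```text
7.35 [ 508.89252775 -250.98165468   89.38804923] [1.79987678e+02 6.38679068e-02 1.48102351e+02] [-2.60387621 -0.01154697  7.60446269] [0.13471873 0.40100241 0.01724855] 0.2741046354003033 23.29889400902578
```

View pics/g2.png

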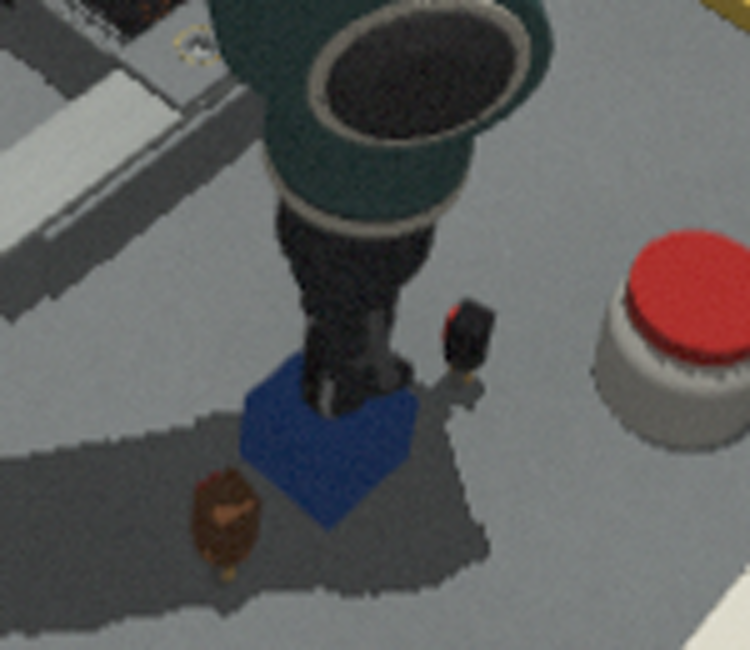

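Emit:
{"op": "apply_moves", "data": {
  "moves": [
    [[0,0,-0.04,0,0,0,255],[0,0,-0.12,0,0,0,255],[0,0,-0.22,0,0,0,255],[0,0,-0.32,0,0,0,255],[0,0,-0.32,0,0,0.055,255]]
  ]
}}

```text
time_s: 7.98
ee_pos: [509.3, -251.2, 171.1]
tcp_rot: [179.9, 0.2, 138.0]
force: [0.7, 0.3, -1.9]
width: 0.272
```

```bash
python3 - <<'E'
from h import *
f=imaging.grab_frame("side");save(f,"g3.png",(230,200,380,330),5)
o=get_obs();print(o["time_s"],o["ee_pos"],o["tcp_rot"],o["force"],o["torque"],o["width"],o["width"]*85)
E
python3 mv.py 600 -50.5 180 88.2
```

```text
8.025 [ 509.00913663 -250.78597117  170.1043448 ] [1.79926699e+02 9.77371206e-02 1.37400366e+02] [ 0.31072753 -0.50649968 -2.37063765] [ 0.00696769 -0.05152042 -0.02887623] 0.27450584067751715 23.33299645758896
meas [ 509.  -250.8  170.1  180.     0.   137.4] [1.7993e+02 1.0000e-01 1.3740e+02]
[0.2744, 0.8361, -0.0396, 0.0, -0.0, 0.2733]
```

View pics/g3.png

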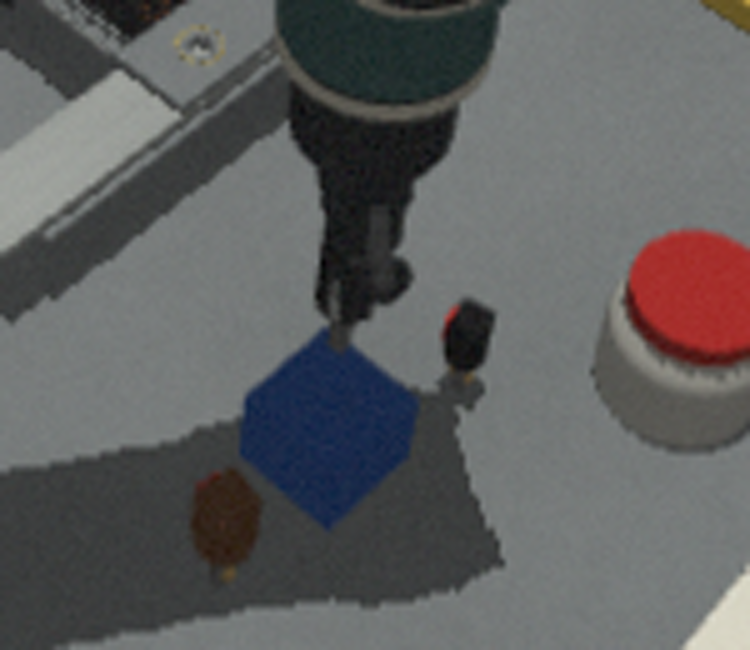

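```bash
python3 mv.py 509 -250.8 170 137.4 626.2 -50.5 175 88.2
```

```text
[0.1972, 0.9071, -0.02, -0.0, -0.0, 0.2733]
```

Emit:
{"op": "apply_moves", "data": {
  "moves": [
    [[0.04,0.2,-0.02,0,0,0.055,255],[0.08,0.4,-0.02,0,0,0.11,255],[0.12,0.6,-0.02,0,0,0.165,255],[0.16,0.78,-0.02,0,0,0.22,255],[0.197,0.907,-0.02,0,0,0.273,255]]
  ]
}}

```text
time_s: 8.65
ee_pos: [623.6, -46.4, 173.6]
tcp_rot: [-180.0, -0.0, 89.0]
force: [-0.4, -0.4, -1.3]
width: 0.271
```

```bash
python3 mv.py 626.2 -50.5 160 88.2
```

```text
meas [623.6 -46.4 173.6 180.    0.   89. ] [-1.7998e+02 -1.0000e-02  8.9010e+01]
[-0.0163, 0.0105, 0.0545, 0.0, -0.0, 0.0045]
```

Emit:
{"op": "apply_moves", "data": {
  "moves": [
    [[0,0,0.04,0,0,0,255],[0,0,0.07,0,0,0,255],[0,0,0.08,0,0,0,255],[0,0,0.08,0,0,0,255],[0,0,0.08,0,0,0,255]]
  ]
}}

```text
time_s: 9.28
ee_pos: [623.0, -49.2, 153.9]
tcp_rot: [180.0, -0.0, 89.1]
force: [0.4, 0.8, -0.9]
width: 0.273
```

```bash
python3 - <<'E'
from h import *
import pickle
F={c:imaging.grab_frame(c) for c in("top","side")}
pickle.dump(F,open("f2.pkl","wb"))
f=F["side"];save(f,"i1.png",(220,150,320,250),6)
save(F["top"],"i1t.png",(225,135,325,235),6)
o=get_obs();print(o["time_s"],o["ee_pos"],o["tcp_rot"],o["force"],o["torque"],o["width"])
print("hole px",proj(f,[626.2,-50.5,72]),"tip",proj(f,o["ee_pos"]-[0,0,73]))
for c in F: print([(np.round(r["point"],1).tolist(),round(r["p"],2)) for r in mark_of("pin_tip",c)[:3]])
E
```

```text
9.375 [623.05395196 -48.97231437 153.88512466] [ 1.79974807e+02 -9.19540673e-04  8.90739264e+01] [ 0.16792857 -1.00801041 -1.80068137] [ 0.00025005 -0.02925033 -0.0277901 ] 0.27161224300000847
hole px [[269.46473791 208.64342111]] tip [[268.46179205 206.89973054]]
[]
[([412.8, -263.1, -0.6], 0.67), ([595.4, -275.4, 3.3], 0.56)]
```

View pics/i1.png

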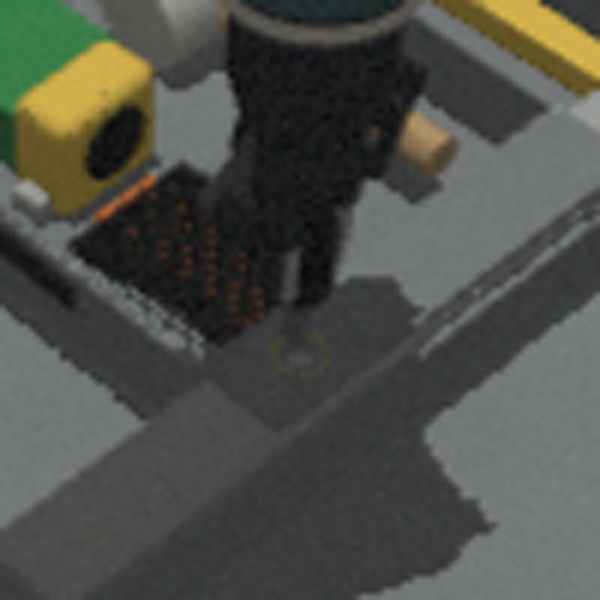

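View pics/i1t.png

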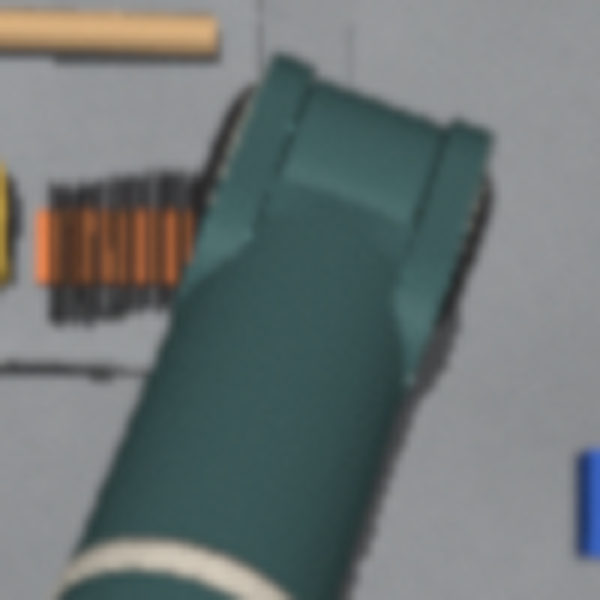

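```bash
python3 ringfit.py f2.pkl 626 -50;  python3 mv.py 623.05 -48.97 153.9 89.1 626.2 -50.5 141 88.2
```

```text
top (4.0, 13, np.float64(621.5), np.float64(-62.0))
side (211.8, 13, np.float64(626.5), np.float64(-50.5))
[-0.0059, 0.0127, 0.0516, 0.0, -0.0, 0.005]
```

Emit:
{"op": "apply_moves", "data": {
  "moves": [
    [[-0.006,0.0127,0,0,0,0.005,255],[-0.006,0.0127,0,0,0,0.005,255],[-0.006,0.0127,0.02,0,0,0.005,255],[-0.006,0.0127,0.036,0,0,0.005,255],[-0.006,0.0127,0.052,0,0,0.005,255]]
  ]
}}

```text
time_s: 10.1
ee_pos: [626.0, -50.4, 140.1]
tcp_rot: [-180.0, 0.0, 88.2]
force: [-1.0, -0.0, -1.1]
width: 0.274
```

```bash
cat > st.py <<'E'
from h import *
o=get_obs();print(round(o["time_s"],2),o["ee_pos"].round(2) if hasattr(o["ee_pos"],"round") else o["ee_pos"],np.round(o["tcp_rot"],2),"F",np.round(o["force"],1),"M",np.round(o["torque"],2),round(o["width"],3))
E
python3 st.py
python3 - <<'E'
from h import *
f=imaging.grab_frame("side");save(f,"i2.png",(240,170,300,230),9)
E
python3 st.py
```

```text
10.1 [625.99 -50.35 140.15] [-1.7998e+02  1.0000e-02  8.8170e+01] F [-1.  -0.  -1.1] M [-0.18  0.2  -0.08] 0.274
10.15 [625.77 -50.32 139.67] [-1.7995e+02  1.0000e-02  8.8180e+01] F [-0.3  0.  -1.6] M [-0.08  0.08 -0.03] 0.271
```

View pics/i2.png

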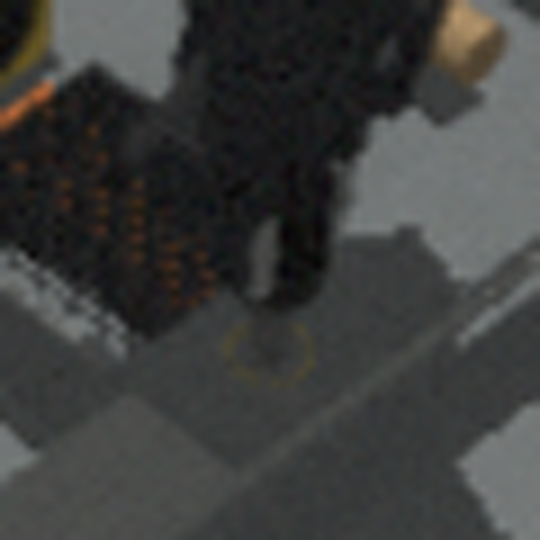

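Emit:
{"op": "apply_moves", "data": {
  "moves": [
    [[0,0,0.004,0,0,0,255],[0,0,0.008,0,0,0,255],[0,0,0.012,0,0,0,255],[0,0,0.014,0,0,0,255],[0,0,0.014,0,0,0,255]]
  ]
}}

```text
time_s: 10.78
ee_pos: [626.1, -50.4, 137.1]
tcp_rot: [-180.0, 0.0, 88.2]
force: [-0.5, -0.8, -1.2]
width: 0.276
```

```bash
python3 st.py
```

```text
10.78 [626.07 -50.41 137.08] [-1.800e+02  1.000e-02  8.817e+01] F [-0.5 -0.8 -1.2] M [-0.46  0.37  0.01] 0.276
```

Emit:
{"op": "apply_moves", "data": {
  "moves": [
    [[0,0,0.004,0,0,0,255],[0,0,0.008,0,0,0,255],[0,0,0.008,0,0,0,255],[0,0,0.008,0,0,0,255],[0,0,0.008,0,0,0,255]]
  ]
}}

```text
time_s: 11.4
ee_pos: [626.3, -50.5, 136.2]
tcp_rot: [180.0, -0.0, 88.2]
force: [-7.9, 0.4, 17.7]
width: 0.278
```

```bash
python3 st.py
```

```text
11.4 [626.27 -50.49 136.2 ] [ 1.7997e+02 -2.0000e-02  8.8170e+01] F [-7.9  0.4 17.7] M [-0.12  2.23 -0.04] 0.278
```

Emit:
{"op": "apply_moves", "data": {
  "moves": [
    [[0,0,-0.002,0,0,0,255],[0,0.004,-0.002,0,0,0,255],[0,0.008,-0.002,0,0,0,255],[0,0.012,-0.002,0,0,0,255],[0,0.012,-0.002,0,0,0,255]]
  ]
}}

```text
time_s: 12.02
ee_pos: [628.4, -50.6, 136.2]
tcp_rot: [-179.9, -0.0, 88.2]
force: [-12.5, -0.7, 17.3]
width: 0.275
```

```bash
python3 st.py
```

```text
12.03 [628.45 -50.63 136.23] [-1.7992e+02 -3.0000e-02  8.8160e+01] F [-12.5  -0.7  17.3] M [-0.11  3.33  0.01] 0.275
```

Emit:
{"op": "apply_moves", "data": {
  "moves": [
    [[0,0,-0.003,0,0,0,255],[0,0.004,-0.003,0,0,0,255],[0,0.008,-0.003,0,0,0,255],[0,0.012,-0.003,0,0,0,255],[0,0.012,-0.003,0,0,0,255]]
  ]
}}

```text
time_s: 12.65
ee_pos: [631.7, -50.7, 136.4]
tcp_rot: [-179.9, -0.0, 88.2]
force: [-6.4, -1.8, 4.1]
width: 0.273
```

```bash
python3 st.py
```

```text
12.65 [631.72 -50.67 136.4 ] [-179.95   -0.     88.17] F [-6.4 -1.8  4.1] M [-0.37  1.46  0.01] 0.273
```

Emit:
{"op": "apply_moves", "data": {
  "moves": [
    [[0,0.003,0.001,0,0,0,255],[0,0.006,0.001,0,0,0,255],[0,0.009,0.001,0,0,0,255],[0,0.012,0.001,0,0,0,255],[0,0.012,0.001,0,0,0,255]]
  ]
}}

```text
time_s: 13.28
ee_pos: [634.6, -50.8, 136.4]
tcp_rot: [-179.9, -0.0, 88.2]
force: [-7.6, -1.2, 8.6]
width: 0.277
```

```bash
python3 st.py
```

```text
13.28 [634.61 -50.76 136.36] [-1.7994e+02 -1.0000e-02  8.8170e+01] F [-7.6 -1.2  8.6] M [-0.3   2.17  0.07] 0.277
```

Steady contact at about 9 N. I'll keep sliding.

Emit:
{"op": "apply_moves", "data": {
  "moves": [
    [[0,0.003,0,0,0,0,255],[0,0.006,0,0,0,0,255],[0,0.009,0,0,0,0,255],[0,0.012,0,0,0,0,255],[0,0.012,0,0,0,0,255]]
  ]
}}

```text
time_s: 13.9
ee_pos: [637.6, -50.9, 136.3]
tcp_rot: [-179.9, -0.0, 88.2]
force: [-8.4, -0.2, 9.1]
width: 0.276
```

```bash
python3 st.py
```

```text
13.9 [637.58 -50.91 136.33] [-1.7993e+02 -1.0000e-02  8.8160e+01] F [-8.4 -0.2  9.1] M [-0.26  2.13 -0.  ] 0.276
```

Emit:
{"op": "apply_moves", "data": {
  "moves": [
    [[0,0.003,0,0,0,0,255],[0,0.006,0,0,0,0,255],[0,0.009,0,0,0,0,255],[0,0.012,0,0,0,0,255],[0,0.012,0,0,0,0,255]]
  ]
}}

```text
time_s: 14.52
ee_pos: [640.6, -51.0, 136.3]
tcp_rot: [-179.9, -0.0, 88.2]
force: [-7.8, -0.6, 7.9]
width: 0.272
```

```bash
python3 st.py
```

```text
14.53 [640.64 -50.98 136.3 ] [-1.7994e+02 -1.0000e-02  8.8160e+01] F [-7.8 -0.6  7.9] M [-0.31  2.    0.02] 0.272
```

Emit:
{"op": "apply_moves", "data": {
  "moves": [
    [[0,0.003,0,0,0,0,255],[0,0.006,0,0,0,0,255],[0,0.009,0,0,0,0,255],[0,0.012,0,0,0,0,255],[0,0.012,0,0,0,0,255]]
  ]
}}

```text
time_s: 15.15
ee_pos: [643.8, -51.1, 136.3]
tcp_rot: [-180.0, -0.0, 88.2]
force: [-6.2, -1.2, 5.8]
width: 0.278
```

```bash
python3 st.py
```

```text
15.15 [643.8  -51.07 136.28] [-179.96   -0.     88.16] F [-6.2 -1.2  5.8] M [-0.3   1.55  0.01] 0.278
```

Emit:
{"op": "apply_moves", "data": {
  "moves": [
    [[0,0.003,0.001,0,0,0,255],[0,0.006,0.001,0,0,0,255],[0,0.009,0.001,0,0,0,255],[0,0.012,0.001,0,0,0,255],[0,0.012,0.001,0,0,0,255]]
  ]
}}

```text
time_s: 15.78
ee_pos: [647.1, -51.1, 135.8]
tcp_rot: [-180.0, 0.0, 88.2]
force: [-2.7, -3.7, 0.3]
width: 0.277
```

```bash
python3 st.py
```

```text
15.78 [647.06 -51.12 135.75] [-1.7999e+02  1.0000e-02  8.8170e+01] F [-2.7 -3.7  0.3] M [-0.58  0.69 -0.01] 0.277
```

Emit:
{"op": "apply_moves", "data": {
  "moves": [
    [[0,0.002,0.003,0,0,0,255],[0,0.003,0.006,0,0,0,255],[0,0.004,0.008,0,0,0,255],[0,0.004,0.008,0,0,0,255],[0,0.004,0.008,0,0,0,255]]
  ]
}}

```text
time_s: 16.4
ee_pos: [648.1, -51.1, 133.7]
tcp_rot: [-180.0, 0.0, 88.2]
force: [-2.1, -2.7, -2.3]
width: 0.274
```

```bash
python3 st.py
```

```text
16.4 [648.08 -51.06 133.74] [-1.800e+02  1.000e-02  8.818e+01] F [-2.1 -2.7 -2.3] M [-0.72  0.62  0.  ] 0.274
```

Emit:
{"op": "apply_moves", "data": {
  "moves": [
    [[-0.002,0,0.003,0,0,0,255],[-0.002,0,0.006,0,0,0,255],[-0.002,0,0.009,0,0,0,255],[-0.002,0,0.012,0,0,0,255],[-0.002,0,0.012,0,0,0,255]]
  ]
}}

```text
time_s: 17.02
ee_pos: [648.1, -51.4, 130.7]
tcp_rot: [180.0, 0.0, 88.2]
force: [-0.9, 0.6, -1.8]
width: 0.277
```

```bash
python3 st.py
```

```text
17.02 [648.14 -51.43 130.75] [180.     0.    88.18] F [-0.9  0.6 -1.8] M [-0.11  0.34  0.01] 0.277
```

Emit:
{"op": "apply_moves", "data": {
  "moves": [
    [[0,0,0.012,0,0,0,255],[0,0,0.024,0,0,0,255],[0,0,0.036,0,0,0,255],[0,0,0.048,0,0,0,255],[0,0,0.048,0,0,0,255]]
  ]
}}

```text
time_s: 17.65
ee_pos: [648.1, -51.4, 118.5]
tcp_rot: [-180.0, 0.0, 88.2]
force: [0.0, -0.8, -2.7]
width: 0.275
```

```bash
python3 st.py
```

```text
17.65 [648.08 -51.45 118.55] [-179.99    0.     88.18] F [ 0.  -0.8 -2.7] M [-0.12  0.12 -0.05] 0.275
```

Going freely. 13 mm remain, and I'll slow down near the seat.

Emit:
{"op": "apply_moves", "data": {
  "moves": [
    [[0,0,0.012,0,0,0,255],[0,0,0.024,0,0,0,255],[0,0,0.036,0,0,0,255],[0,0,0.044,0,0,0,255],[0,0,0.044,0,0,0,255]]
  ]
}}

```text
time_s: 18.27
ee_pos: [648.1, -51.5, 107.7]
tcp_rot: [-180.0, 0.0, 88.2]
force: [-0.2, -0.6, -2.0]
width: 0.273
```

```bash
python3 st.py
```

```text
18.27 [648.1  -51.45 107.67] [-179.99    0.     88.18] F [-0.2 -0.6 -2. ] M [-0.08  0.13 -0.  ] 0.273
```

Emit:
{"op": "apply_moves", "data": {
  "moves": [
    [[0,0,0.004,0,0,0,255],[0,0,0.007,0,0,0,255],[0,0,0.009,0,0,0,255],[0,0,0.011,0,0,0,255],[0,0,0.011,0,0,0,255]]
  ]
}}

```text
time_s: 18.9
ee_pos: [648.3, -51.5, 105.4]
tcp_rot: [180.0, -0.0, 88.2]
force: [-2.6, 0.1, 5.5]
width: 0.278
```

```bash
python3 st.py
```

```text
18.9 [648.28 -51.53 105.44] [179.97  -0.    88.18] F [-2.6  0.1  5.5] M [ 0.06  0.49 -0.02] 0.278
```

Emit:
{"op": "apply_moves", "data": {
  "moves": [
    [[0,0,0.002,0,0,0,255],[0,0,0.003,0,0,0,255],[0,0,0.003,0,0,0,255],[0,0,0.003,0,0,0,255],[0,0,0.003,0,0,0,255]]
  ]
}}

```text
time_s: 19.52
ee_pos: [648.8, -51.6, 105.4]
tcp_rot: [179.9, -0.0, 88.2]
force: [-2.1, 1.0, 12.9]
width: 0.276
```

```bash
python3 st.py
```

```text
19.52 [648.82 -51.56 105.39] [ 1.799e+02 -1.000e-02  8.818e+01] F [-2.1  1.  12.9] M [0.18 0.59 0.03] 0.276
```

Emit:
{"op": "apply_moves", "data": {
  "moves": [
    [[0,0,0,0,0,0,170],[0,0,0,0,0,0,120],[0,0,0,0,0,0,60],[0,0,0,0,0,0,0],[0,0,0,0,0,0,0]]
  ]
}}

```text
time_s: 20.15
ee_pos: [648.0, -51.6, 104.2]
tcp_rot: [-180.0, 0.0, 88.2]
force: [0.4, -0.2, -0.1]
width: 0.998
```

```bash
python3 st.py
```

```text
20.15 [647.98 -51.55 104.21] [-1.7998e+02  1.0000e-02  8.8180e+01] F [ 0.4 -0.2 -0.1] M [ 0.05 -0.02  0.01] 0.998
```

Released; no force. Lifting straight up, then clear of the view.

Emit:
{"op": "apply_moves", "data": {
  "moves": [
    [[0,0,-0.06,0,0,0,0],[0,0,-0.2,0,0,0,0],[0,0,-0.4,0,0,0,0],[0,0,-0.6,0,0,0,0],[0,0,-0.7,0,0,0,0]]
  ]
}}

```text
time_s: 20.78
ee_pos: [648.6, -52.0, 283.4]
tcp_rot: [179.8, -0.0, 88.2]
force: [-0.8, -0.2, 0.2]
width: 1.0
```

Emit:
{"op": "apply_moves", "data": {
  "moves": [
    [[0,-0.2,0,0,0,0,0],[0,-0.4,0,0,0,0,0],[0,-0.6,0,0,0,0,0],[0,-0.8,0,0,0,0,0],[0,-0.8,0,0,0,0,0]]
  ]
}}

```text
time_s: 21.4
ee_pos: [445.9, -45.2, 280.3]
tcp_rot: [179.9, -0.2, 88.2]
force: [-0.1, -0.2, 0.3]
width: 1.0
```

```bash
python3 st.py; python3 - <<'E'
from h import *
F={c:imaging.grab_frame(c) for c in("top","side")}
save(F["side"],"e1.png",(225,150,325,250),6);save(F["side"],"e1full.png",None,1.5)
save(F["top"],"e1t.png",(210,120,350,260),4)
for c in F:
    f=F[c]
    for n in("pin","pin_grip","tray_front"): print(c,n,[(np.round(r["point"],1).tolist(),round(r["p"],2)) for r in mark_of(n,c)[:4]])
    v,u=np.mgrid[0:384,0:512]; uv=np.c_[u.ravel(),v.ravel()].astype(float)
    o,d=rays(f,uv); P=o+d*f["z_map"].ravel()[:,None]
    m=(abs(P[:,0]-648)<22)&(abs(P[:,1]+51)<22)&(P[:,2]<140)
    m2=m&(P[:,2]>90); print(c,"pin z pct",np.percentile(P[m2][:,2],[10,50,75,90,97]).round(1),m2.sum(),P[m2].mean(0).round(1),"flange",np.median(P[m&(P[:,2]<76)][:,2]))
E
```

```text
21.4 [445.86 -45.21 280.33] [179.94  -0.21  88.16] F [-0.1 -0.2  0.3] M [-0.   -0.02 -0.02] 1.0
top pin [([646.5, -51.7, 76.5], 0.65), ([588.8, -280.2, 30.5], 0.55), ([415.1, -267.1, 43.3], 0.44)]
top pin_grip [([649.8, -55.6, 100.4], 0.42), ([591.7, -281.7, 54.4], 0.42), ([416.5, -269.3, 63.5], 0.38)]
top tray_front [([611.2, 121.2, 75.9], 0.85)]
top pin z pct [100.1 115.4 118.2 120.8 122.5] 67 [646.8 -50.8 112.8] flange 72.09989834248631
side pin [([415.8, -260.2, 37.4], 0.76), ([648.9, -52.8, 70.7], 0.67), ([590.2, -278.1, 32.1], 0.5)]
side pin_grip [([413.7, -265.7, 67.3], 0.75), ([587.0, -277.3, 52.9], 0.51), ([649.4, -53.6, 99.0], 0.5)]
side tray_front [([609.5, 124.5, 71.5], 0.58)]
side pin z pct [ 95.7 112.5 116.1 117.5 119. ] 125 [644.7 -54.8 108.8] flange 71.99226665574975
```

View pics/e1.png

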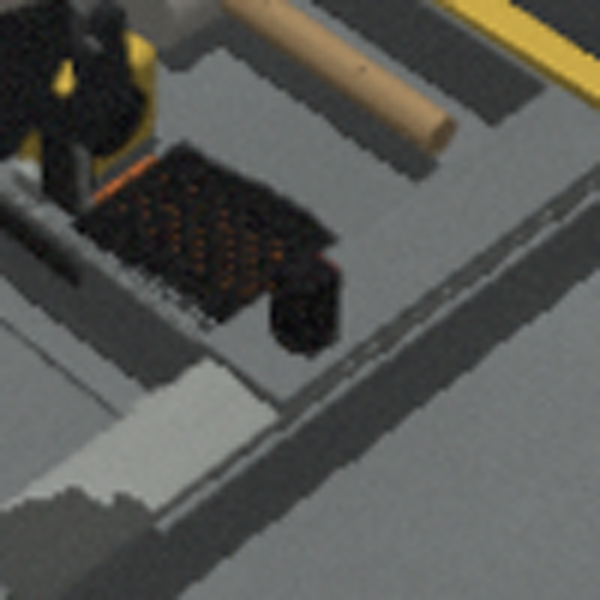

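View pics/e1t.png

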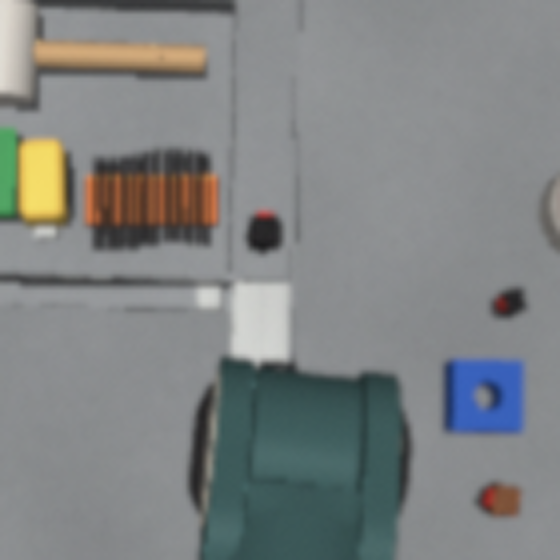

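View pics/e1full.png

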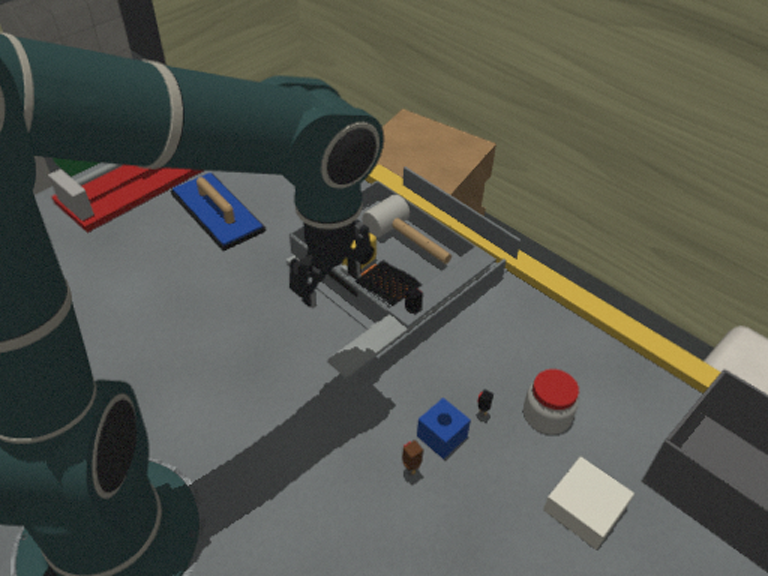

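Pin top at about 116 mm matches 72 + 44, so the collar is home. The red button is visible standing out on the far side, and nothing is touching. Handing in.

```bash
python3 -c "
from h import *
print(workorder.hand_in())"
```

```text
the job is handed in; nothing more can be done
None
```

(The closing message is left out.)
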